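Look over a chromatograph septum nut under the loupe

ROBOT

A 6-joint arm with a two-finger parallel gripper is mounted at the origin on the work surface. World frame = base frame: x ahead of the robot, y to its left, z up, the work surface at z = 0. Lengths are in m, angles in rad, forces in N, time in s.
With the tool pointing down it reaches from about 0.375 to 0.975 m from the base axis. Payload 3.8 kg.
Tool frame: the origin (TCP) lies on the centre line of the jaws, within the pads' length; the fingertips stand 22 mm ahead of it and the grasp point (between the pads) lies 3 mm ahead of it; x points along the fingers, y is the direction in which the jaws open and shut, and the axes are right-handed (so a half turn about x gives the same grasp; the last joint's range is limited). The gripper opens to 85 mm and grips with 20 to 120 N. Pads are 22 mm wide; open, the fingers measure 114 mm over their backs; the gripper's body (76 mm by 85 mm) begins 54 mm behind the grasp point. The pads swing forward as they close: fully open they stand 13 mm farther back than shut.
Start: joints at [-1.38, 0.264, 1.604, -0, 1.274, -0.037], TCP at [0.152, -0.658, 0.253] pointing down, gripper open.
Joint ranges: [-2.63, 2.63], [-0.94, 2.18], [0.31, 2.57], [-1.31, 4.45], [0, 2.66], [-2.55, 2.55]. Speed limits (rad/s): [2.57, 2.57, 3.14, 3.14, 3.14, 3.14].

INTERFACE

Orientations are given as a rotation vector (axis times angle).
In Python, from workcell import monitor, eyes, finish_job gives the robot as it stands. The module is installed in compiled form; this text tells all that it offers.
- The arm moves only by the tool play_rows, never from a script. Its argument "deltas" is a list of rows, each an object of numbers: "wx", "wy", "wz": the turn, a rotation vector about the world's x, y, z in degrees; "x", "y", "z": the shift along the world's x, y, z in mm; "fingers": the closure, from -1 (fully open) to 1 (shut), so that 0 is half open. A call has 1 to 20 rows; each row is the pose to reach, as a shift and turn from the pose commanded when the call began; what a row does not reach only later rows make up. A row lasts 1/8 s, in which the tool goes at most 62.5 mm and 10.7 degrees, less where a joint would pass 70% of its speed; a pose out of reach is approached as far as the arm can. A call with a gripper value outside its range is refused whole. The fingers move at their own pace and stop on an object; "grip_force" is the grip in N (left out, the last holds). Time passes only in rows, so rows that repeat a pose let the fingers close. It gives the time, the measured TCP pose, the force and the opening at its end, in the units of the state.
- monitor.read_state(): the state, without advancing time (a new reading comes with each control period).
- eyes.read_camera(name): name is "scene" or "top" or "wrist"; returns a dict with "frame" (384x512x3 uint8, red, green, blue), "depth" (384x512 float32, m along the optical axis (not along the pixel's ray), 0 where there is no reading), "K" (3x3 intrinsics, pixels), "k1" (the pictures are not rectified: a ray, as slopes to the right and down, at radius r is drawn at 1 + k1 r^2 times it, then the intrinsics apply), "view" (4x4, takes a point from world to camera coordinates); the wrist camera has in their place "tool_from_camera" (4x4, takes a point from camera to tool coordinates, whose origin is the TCP and whose axes are the tool frame's). Camera axes: x right, y down, z forward; pixel columns grow to the right and rows downward; lengths in m; the calibration is good to about 2 mm. A picture is of the moment at which its call begins: read the wrist's pose just before it.
- finish_job(): hands the job in, once; it reports no verdict.
The state is a dict: "time": time; "q": joint angles; "joint_vel": joint speeds; "joint_torque": joint torques, N m; "tool_pos": TCP position; "tcp_rot": TCP orientation; "wrist_force": force on the tool from outside, world axes, zero at the start; "torque": the same for the moment, N m; "width": opening from 0.0 (shut) to 1.0 (fully open).
Only numpy, scipy, OpenCV 4.12 (cv2) and the standard library are available. Lean on these libraries where they do the work, as an engineer would, in place of code of your own. Each camera call takes 0.05 s, during which the arm holds its last target.

TASK

Take the round knurled septum nut out of the parts tray and stand it upright, needle hole up, wholly on the round rubber pad in the middle of the lab jack's plate, and let go of it. Then pick up the loupe and hold it still and level with the lens centred over the nut, at the focal height marked by the rubber ring on the jack's rod, and finish while still holding it there: do not put it down or rest it on anything. Do not let the loupe touch the nut or the jack, do not shift the jack's plate, and leave the other things on the bench where they are.

Things in the scene. Friction and masses are not known exactly. Their poses are not given: they have to be found in the camera images.
- septum_nut: Septum nut of a chromatograph inlet: a plain steel round cap, knurled rim 28 mm across and 13 mm high, with a narrower boss (18 mm across) on top, 20 mm high in all, 35 to 65 g. It starts standing in the tray, needle hole (in the boss) up. Origin: centre of its underside; z up along its axis.
- tray: Shallow white enamel parts tray, fixed to the bench, 170 x 130 mm outside (x by y), walls 3 mm thick and 12 mm high, inner floor 3 mm above the bench. Origin: centre of its underside; x along its long side. It lies on one side of the jack and the loupe on the other, either way round.
- pad (a point): Centre of the upper face of the black rubber pad, 50 mm across and 2 mm thick, in the middle of the lab jack's plate. The jack is wound to another height each time, so this point is 72 to 112 mm above the bench; the plate keeps its height unless pushed with more than about 50 N. Axes as for the jack.
- jack: Blue scissor lab jack, fixed to the bench: base and level upper plate both 150 x 150 mm, sides along x and y. A black hand knob sticks out 26 mm past the base on the +x side, low down. An upright aluminium rod, 10 mm across, stands on the plate 62 mm from its centre along both +x and +y. Origin: centre of the base's underside; z up.
- ring_mark (a point): Centre of the black rubber ring (19 mm across, 6 mm high) on the jack's upright rod. Its mid-height marks the focal height, 85 mm above the pad's face. The rod ends 14 mm above this point and rises and falls with the plate. Axes as for the jack.
- loupe: Hand loupe lying flat on the bench, about 70 to 120 g: a round lens in a steel rim 62 mm across and 12 mm thick, and a straight square grey handle along -x, 16 mm wide and 16 mm thick, 49 to 141 mm from the lens centre; balance point about 60 mm from the lens centre. Origin: on the underside, below the lens centre; x points from the handle to the lens, z up, square to the lens.
- lens (a point): Centre of the loupe's lens, 6 mm above the loupe's underside (2 mm below the handle's middle). Axes as for the loupe.
- column_nut: Bystander: small brass hexagonal column nut, 14 mm across flats at its foot, with a 9 mm stem, 24 mm high, standing in the +x half of the tray (the septum nut starts in the -x half, at least 50 mm away). Origin: centre of its underside.
- spanner: Bystander: small steel double-ended spanner lying flat, 150 mm long, 6 mm thick. Origin: centre of its underside, x along it.
- tweezers: Bystander: steel tweezers lying flat, 130 mm long, 7 mm high. Origin: middle, on the bench, x along them.
- label_roll: Bystander: roll of white labels lying on its side face, 80 mm across, 50 mm high. Origin: centre of its underside.
- beaker: Bystander: empty glass beaker, 68 mm across, 90 mm high. Origin: centre of its underside.
- vial_rack: Bystander: white vial rack with capped 2 ml vials, 62 x 130 mm, 40 mm high. Origin: centre of its underside.
There are look-alikes about, which are no part of the job. Of the things that look like the loupe, the smaller one is meant.

How it is judged:
By the outcome, as a careful person would: the job done as asked, in the order asked, and still so for the second after the job is handed in, while the arm keeps its last pose, push and grip.
It also fails if it takes over 69 s, if anything falls off the work surface, if the arm or the gripper's body presses on something with over 40 N, if the wrist force passes 120 N, or if a joint passes its speed limit or range.

## Working session

There is one attempt and no reset: what is moved stays moved. The work goes in short steps, Python scripts to look and compute and a tool call to move; the robot and the scene stay as the last step left them, time stands still between calls to the robot, and variables do not carry over. Pictures are saved under pics/ and viewed, and the job is handed in when it is done.

Besides the shell and the picture viewer there is one more tool, called after "Call:" by a JSON object that holds its "fn" and its "kwargs", one argument or row to a line. play_rows: Moves the arm, as the interface text tells. Its arguments: {"type":"object","properties":{"deltas":{"type":"array"},"grip_force":{"type":"number"}},"required":["deltas"]}

```bash
mkdir -p pics; cat > h.py <<'E'
import numpy as np, cv2
from workcell import monitor, eyes
def cap(n,tag):
    s=monitor.read_state(); c=eyes.read_camera(n)
    cv2.imwrite(f'pics/{tag}.png',c['frame'][:,:,::-1]); 
    d=dict(frame=c['frame'],depth=c['depth'],K=c['K'],k1=c['k1'])
    if 'view' in c: d['wc']=np.linalg.inv(c['view'])
    else:
        T=np.eye(4);T[:3,:3]=cv2.Rodrigues(np.array(s['tcp_rot'],float))[0];T[:3,3]=s['tool_pos'];d['wc']=T@c['tool_from_camera']
    np.savez(f'{tag}.npz',**d); return d
def ld(tag): return dict(np.load(f'{tag}.npz'))
def rays(d,p):
    p=np.array(p,float).reshape(-1,1,2)
    # iterate: distorted = u*(1+k1 r^2), = opencv radial k1
    u=cv2.undistortPoints(p,d['K'],np.array([float(d['k1']),0,0,0]))[:,0]
    return np.c_[u,np.ones(len(u))]
def plane(d,p,z):
    r=rays(d,p)@d['wc'][:3,:3].T; o=d['wc'][:3,3]
    return o+r*((z-o[2])/r[:,2])[:,None]
def pt(d,p):
    p=np.array(p).reshape(-1,2); z=d['depth'][p[:,1].astype(int),p[:,0].astype(int)]
    return (rays(d,p)*z[:,None])@d['wc'][:3,:3].T+d['wc'][:3,3]
def cloud(d):
    h,w=d['depth'].shape; v,u=np.mgrid[:h,:w]
    return pt(d,np.c_[u.ravel(),v.ravel()]).reshape(h,w,3)
def proj(d,P):
    V=np.linalg.inv(d['wc']);c=np.array(P).reshape(-1,3)@V[:3,:3].T+V[:3,3]
    return cv2.projectPoints(c,np.zeros(3),np.zeros(3),d['K'],np.array([float(d['k1']),0,0,0]))[0][:,0]
E
python3 - <<'E'
from h import *
for n in ('scene','top','wrist'):
    d=cap(n,n+'0'); print(n,d['K'].round(1).tolist(),d['k1'],d['wc'].round(3).tolist())
print(monitor.read_state())
E
```

```text
scene [[428.6, 0.0, 256.8], [0.0, 428.6, 189.7], [0.0, 0.0, 1.0]] 0.005963408165305412 [[-0.729, 0.553, -0.404, 1.107], [0.684, 0.594, -0.423, 0.628], [0.006, -0.585, -0.811, 1.198], [0.0, 0.0, 0.0, 1.0]]
top [[476.6, 0.0, 249.9], [0.0, 476.6, 192.2], [0.0, 0.0, 1.0]] -0.11846209485006345 [[-0.064, -0.975, 0.214, 0.161], [-0.998, 0.063, -0.011, 0.049], [-0.003, -0.214, -0.977, 1.819], [0.0, 0.0, 0.0, 1.0]]
wrist [[278.6, 0.0, 256.8], [0.0, 278.6, 184.5], [0.0, 0.0, 1.0]] -0.06115551587779633 [[0.225, -0.928, -0.297, 0.228], [-0.974, -0.215, -0.068, -0.639], [-0.001, 0.305, -0.952, 0.373], [0.0, 0.0, 0.0, 1.0]]
{'time': 0.15, 'q': array([-1.37992144e+00,  2.64599586e-01,  1.60507658e+00, -1.30557046e-05,
        1.27370568e+00, -3.69124365e-02]), 'joint_vel': array([ 0.00147958, -0.00119266, -0.00282716, -0.00096364,  0.0006277 ,
       -0.0005091 ]), 'joint_torque': array([-4.18367772e-04, -5.15904987e+01, -3.67961061e+01, -8.09707876e-05,
        8.02100811e-03, -4.88045231e-07]), 'tool_pos': array([ 0.15231433, -0.65703929,  0.25222607]), 'tcp_rot': array([ 2.10143332,  0.24228818, -2.10175071]), 'wrist_force': array([-0.43046329,  0.47945063,  0.5109726 ]), 'torque': array([-0.03248623,  0.04410656, -0.00857093]), 'width': 0.9988785114659702}
```

View pics/top0.png

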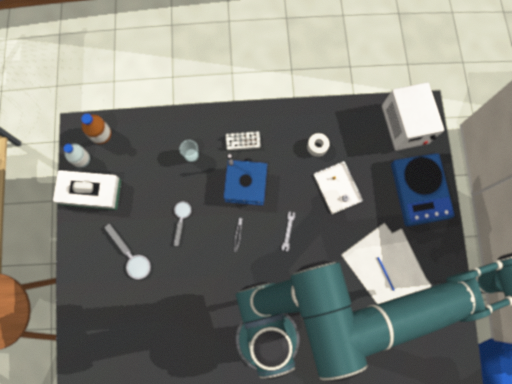

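View pics/scene0.png

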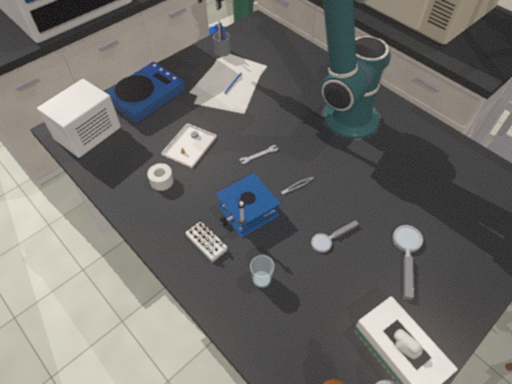

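View pics/wrist0.png

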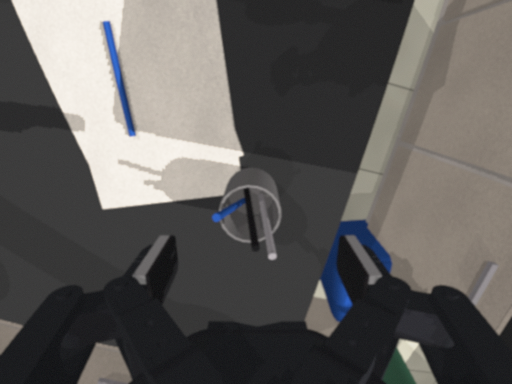

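Top view: tray at (338,187), jack at (246,183), small loupe at (182,210), and a larger look-alike loupe at (138,267). The scene view shows the small one at (321,243) and the large one at (407,238). Next I'll crop and measure.

```bash
python3 - <<'E'
from h import *
t=ld('top0');s=ld('scene0')
def crop(d,x0,y0,x1,y1,k): return cv2.resize(d['frame'][y0:y1,x0:x1,::-1],None,fx=k,fy=k,interpolation=cv2.INTER_CUBIC)
cv2.imwrite('pics/c1.png',np.hstack([crop(t,310,155,370,215,6),crop(s,155,115,225,175,6)]))
cv2.imwrite('pics/c2.png',np.hstack([crop(t,215,150,275,210,6),crop(s,215,170,285,230,6)]))
print('loupe s',plane(s,[[321,243],[357,225]],.008).round(3), 't',plane(t,[[182,210],[178,245]],.008).round(3))
print('loupeBig',plane(s,[[407,238],[409,298]],.008).round(3))
print('jack depth',pt(s,[[247,198],[262,205],[230,192]]).round(3), pt(t,[[246,181],[256,195]]).round(3))
print('tray',plane(s,[[190,146]],.01).round(3),plane(t,[[338,187]],.01).round(3))
for n in 'st':
  d={'s':s,'t':t}[n]; print(n,plane(d,dict(s=[[195,134],[184,152],[161,177]],t=[[333,178],[346,198],[319,145]])[n],.01).round(3))
E
```

```text
loupe s [[0.508 0.296 0.008]
 [0.373 0.331 0.008]] t [[0.504 0.296 0.008]
 [0.37  0.316 0.008]]
loupeBig [[0.295 0.47  0.008]
 [0.456 0.59  0.008]]
jack depth [[ 0.589  0.041  0.067]
 [ 0.576  0.097  0.075]
 [ 0.616 -0.011  0.073]] [[0.588 0.042 0.072]
 [0.532 0.008 0.07 ]]
tray [[ 0.56  -0.304  0.01 ]] [[ 0.556 -0.316  0.01 ]]
s [[ 0.509 -0.339  0.01 ]
 [ 0.594 -0.296  0.01 ]
 [ 0.722 -0.259  0.01 ]]
t [[ 0.593 -0.3    0.01 ]
 [ 0.51  -0.342  0.01 ]
 [ 0.732 -0.258  0.01 ]]
```

View pics/c1.png

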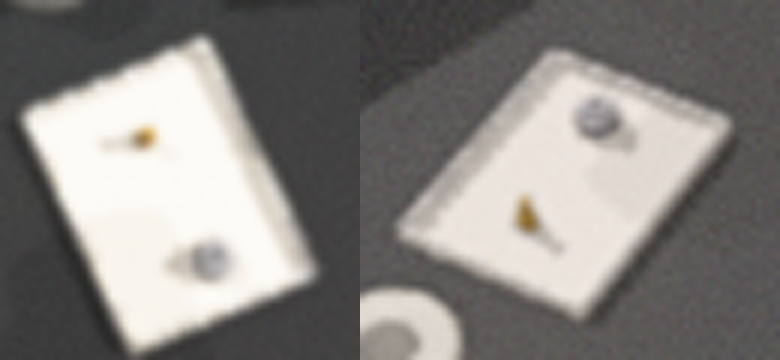

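View pics/c2.png

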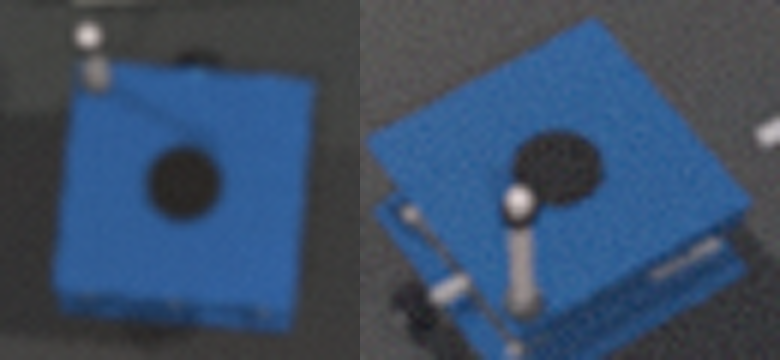

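Look-alikes for the nut: the grey round cap at top (345,198) / scene (195,134) and the brass hex nut at (334,178) / (184,152). The crop shows that the grey round one is the septum nut, at about (0.509,-0.341). For the loupe, the candidates are small (182,210) and large (138,267), and I choose the small one. I'll move above the tray for a close look.

```bash
python3 - <<'E'
from h import *
s=monitor.read_state();print(cv2.Rodrigues(s['tcp_rot'])[0].round(3)); print(np.linalg.inv(ld('wrist0')['wc'])@np.r_[s['tool_pos']-[0,0,.15],1])
t=ld('top0');m=(t['frame'].min(2)>150).astype(np.uint8);m[:,:310]=0;m[:,372:]=0;m[:160]=0;m[216:]=0
c=max(cv2.findContours(m,0,2)[0],key=cv2.contourArea)
b=cv2.boxPoints(cv2.minAreaRect(c));P=plane(t,b,.012);print(P.round(3));e=P[1:]-P[:-1];print(np.degrees(np.arctan2(e[:,1],e[:,0])),np.linalg.norm(e,axis=1))
E
```

```text
[[-0.     0.226 -0.974]
 [ 0.002 -0.974 -0.226]
 [-1.    -0.002 -0.   ]]
[ 2.86294085e-04 -8.52581086e-03  2.81133709e-01  1.00000000e+00]
[[ 0.617 -0.223  0.012]
 [ 0.666 -0.35   0.012]
 [ 0.497 -0.406  0.012]
 [ 0.45  -0.28   0.012]]
[ -68.86210733 -161.92677375  110.44699563] [0.13632755 0.17767671 0.13389927]
```

Call:
{"fn": "play_rows", "kwargs": {
  "deltas": [
    {"x":60,"y":50},
    {"x":120,"y":100},
    {"x":180,"y":150},
    {"x":240,"y":200},
    {"x":290,"y":250},
    {"x":320,"y":290},
    {"x":320,"y":300},
    {"x":320,"y":300},
    {"x":320,"y":300}
  ],
  "grip_force": 40
}}

```text
schema error: expected keys wx, wy, wz, x, y, z, fingers
```

```bash
python3 - <<'E'
from h import *
cap('wrist','w1');s=monitor.read_state();print(s['time'],s['tool_pos'],s['q'],cv2.Rodrigues(s['tcp_rot'])[0].round(3).tolist())
E
```

```text
0.2 [ 0.15234057 -0.6571221   0.25240314] [-1.37991519e+00  2.64491418e-01  1.60488378e+00  5.70090412e-06
  1.27373234e+00 -3.69307503e-02] [[-0.0, 0.226, -0.974], [0.001, -0.974, -0.226], [-1.0, -0.002, -0.0]]
```

View pics/w1.png

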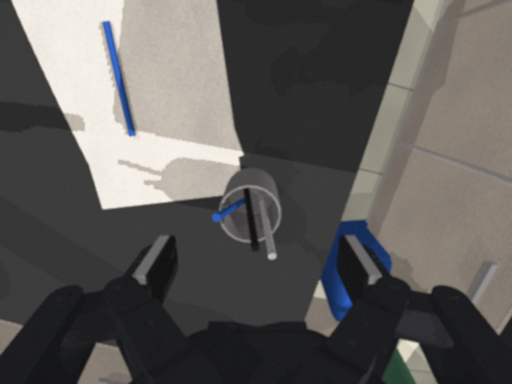

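Call:
{"fn": "play_rows", "kwargs": {
  "deltas": [
    {"x":60,"y":50,"z":0,"wx":0,"wy":0,"wz":1,"fingers":-1},
    {"x":110,"y":95,"z":0,"wx":0,"wy":0,"wz":2,"fingers":-1},
    {"x":160,"y":140,"z":0,"wx":0,"wy":0,"wz":3,"fingers":-1},
    {"x":210,"y":180,"z":0,"wx":0,"wy":0,"wz":4,"fingers":-1},
    {"x":250,"y":220,"z":0,"wx":0,"wy":0,"wz":5,"fingers":-1},
    {"x":290,"y":260,"z":0,"wx":0,"wy":0,"wz":6,"fingers":-1},
    {"x":330,"y":290,"z":0,"wx":0,"wy":0,"wz":6,"fingers":-1},
    {"x":350,"y":310,"z":0,"wx":0,"wy":0,"wz":6,"fingers":-1},
    {"x":357,"y":317,"z":0,"wx":0,"wy":0,"wz":6,"fingers":-1},
    {"x":357,"y":317,"z":0,"wx":0,"wy":0,"wz":6,"fingers":-1},
    {"x":357,"y":317,"z":0,"wx":0,"wy":0,"wz":6,"fingers":-1}
  ],
  "grip_force": 40
}}

```text
time: 1.58
tool_pos: [0.5085, -0.3416, 0.2532]
tcp_rot: [2.041, 0.341, -2.043]
wrist_force: [-1.3, 0.2, -0.4]
width: 0.999
```

```bash
python3 - <<'E'
from h import *
d=cap('wrist','w2');s=monitor.read_state();print(s['time'],s['tool_pos'],s['q'].round(2),cv2.Rodrigues(s['tcp_rot'])[0].round(3).tolist())
print(proj(d,[.509,-.341,.02]))
E
```

```text
1.625 [ 0.50840557 -0.34167454  0.25320225] [-0.63  0.15  1.74 -0.    1.25  0.61] [[-0.0, 0.325, -0.946], [-0.0, -0.946, -0.325], [-1.0, 0.0, 0.0]]
[[256.40438717 157.61795718]]
```

View pics/w2.png

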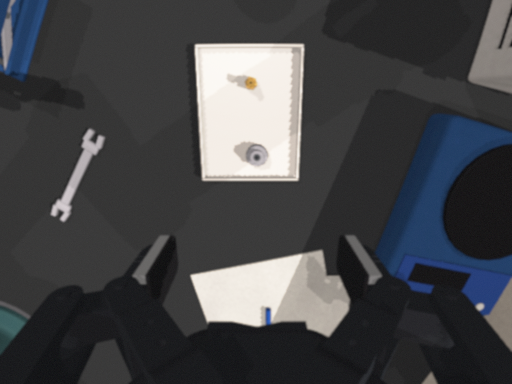

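The nut is at (257,155), with its dark needle hole up, and the tray is square to the tool. The brass nut is at (250,82). I'll measure the nut's centre more finely.

```bash
python3 - <<'E'
from h import *
d=ld('w2')
cv2.imwrite('pics/c3.png',cv2.resize(d['frame'][135:180,230:285,::-1],None,fx=10,fy=10,interpolation=cv2.INTER_CUBIC))
g=cv2.cvtColor(d['frame'],cv2.COLOR_RGB2GRAY)
C=cloud(d);P=C[140:170,240:275].reshape(-1,3)
for lo,hi in((.0185,.027),(.010,.0175)):
    q=P[(P[:,2]>lo)&(P[:,2]<hi)];print(len(q),q.mean(0).round(4),q.min(0).round(4),q.max(0).round(4))
print(np.median(C[110:140,215:280,2]))
print(plane(d,[[257,155]],.023).round(4))
E
```

```text
150 [ 0.5108 -0.3399  0.0229] [ 0.5017 -0.3488  0.0186] [ 0.5191 -0.3315  0.0248]
217 [ 0.5124 -0.3396  0.0154] [ 0.496  -0.3544  0.0101] [ 0.525  -0.3257  0.0175]
0.002839657592723893
[[ 0.5131 -0.3404  0.023 ]]
```

View pics/c3.png

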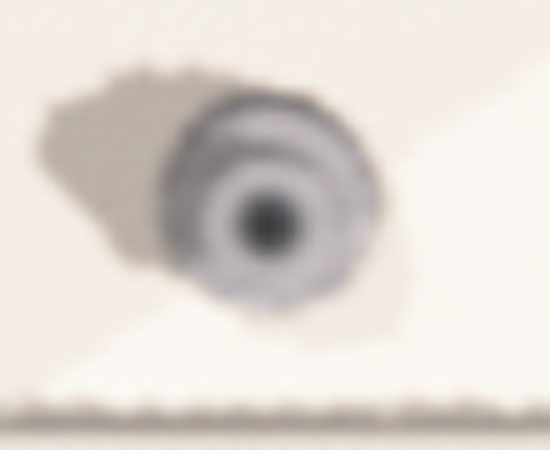

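Call:
{"fn": "play_rows", "kwargs": {
  "deltas": [
    {"x":2,"y":1,"z":-40,"wx":0,"wy":0,"wz":0,"fingers":-0.3},
    {"x":2.5,"y":1.5,"z":-90,"wx":0,"wy":0,"wz":0,"fingers":-0.3},
    {"x":2.5,"y":1.5,"z":-140,"wx":0,"wy":0,"wz":0,"fingers":-0.3},
    {"x":2.5,"y":1.5,"z":-180,"wx":0,"wy":0,"wz":0,"fingers":-0.3},
    {"x":2.5,"y":1.5,"z":-205,"wx":0,"wy":0,"wz":0,"fingers":-0.3},
    {"x":2.5,"y":1.5,"z":-218,"wx":0,"wy":0,"wz":0,"fingers":-0.3},
    {"x":2.5,"y":1.5,"z":-225,"wx":0,"wy":0,"wz":0,"fingers":-0.3},
    {"x":2.5,"y":1.5,"z":-225,"wx":0,"wy":0,"wz":0,"fingers":-0.3},
    {"x":2.5,"y":1.5,"z":-225,"wx":0,"wy":0,"wz":0,"fingers":-0.3}
  ]
}}

```text
time: 2.75
tool_pos: [0.5128, -0.3397, 0.0296]
tcp_rot: [2.042, 0.341, -2.039]
wrist_force: [-0.6, -0.1, 0.7]
width: 0.651
```

```bash
python3 - <<'E'
from h import *
d=cap('wrist','w3');s=monitor.read_state();print(s['time'],s['tool_pos'],s['wrist_force'],s['width'])
E
```

```text
2.8 [ 0.51279018 -0.33970194  0.02964059] [ 0.22390578 -0.00710592 -0.09299808] 0.6475376049461408
```

View pics/w3.png

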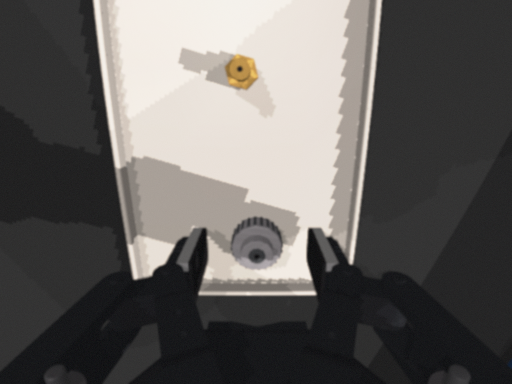

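The nut sits between the fingers at about (257,245), and the jaws straddle it evenly. I'll check how it is centred, then close.

```bash
python3 - <<'E'
from h import *
d=ld('w3'); print(proj(d,[[.5128,-.3397,.023],[.5128,-.3397,.016]])); print(plane(d,[[257,256]],.023))
E
```

```text
[[256.96539248 251.82614948]
 [256.92002167 245.00261689]]
[[ 0.51043487 -0.34053464  0.023     ]]
```

Call:
{"fn": "play_rows", "kwargs": {
  "deltas": [
    {"x":0,"y":0,"z":-2,"wx":0,"wy":0,"wz":0,"fingers":0},
    {"x":0,"y":0,"z":-2,"wx":0,"wy":0,"wz":0,"fingers":0.2},
    {"x":0,"y":0,"z":-2,"wx":0,"wy":0,"wz":0,"fingers":0.4},
    {"x":0,"y":0,"z":-2,"wx":0,"wy":0,"wz":0,"fingers":0.8},
    {"x":0,"y":0,"z":-2,"wx":0,"wy":0,"wz":0,"fingers":1},
    {"x":0,"y":0,"z":-2,"wx":0,"wy":0,"wz":0,"fingers":1},
    {"x":0,"y":0,"z":-2,"wx":0,"wy":0,"wz":0,"fingers":1}
  ]
}}

```text
time: 3.68
tool_pos: [0.5121, -0.3391, 0.0266]
tcp_rot: [2.041, 0.342, -2.041]
wrist_force: [-1.6, 1.7, 5.8]
width: 0.31
```

```bash
python3 - <<'E'
from h import *
d=cap('wrist','w4');s=monitor.read_state();print(s['time'],s['tool_pos'],s['wrist_force'],s['width'])
E
```

```text
3.725 [ 0.5121148  -0.33911088  0.02665556] [-1.1748219   1.23780902  5.27594412] 0.30552908992824773
```

View pics/w4.png

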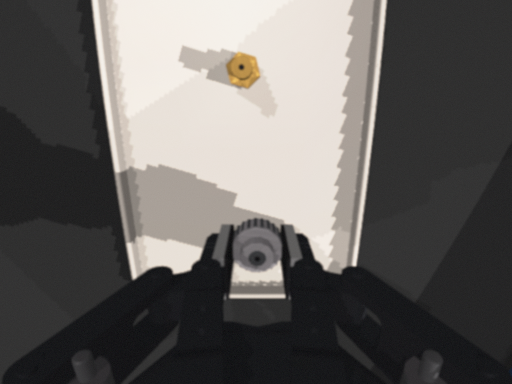

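Gripped. Now I'll lift it and look at it in the hand.

Call:
{"fn": "play_rows", "kwargs": {
  "deltas": [
    {"x":0,"y":0,"z":10,"wx":0,"wy":0,"wz":0,"fingers":1},
    {"x":0,"y":0,"z":40,"wx":0,"wy":0,"wz":0,"fingers":1},
    {"x":0,"y":0,"z":80,"wx":0,"wy":0,"wz":0,"fingers":1},
    {"x":0,"y":0,"z":130,"wx":0,"wy":0,"wz":0,"fingers":1},
    {"x":0,"y":0,"z":180,"wx":0,"wy":0,"wz":0,"fingers":1},
    {"x":0,"y":0,"z":200,"wx":0,"wy":0,"wz":0,"fingers":1},
    {"x":5,"y":30,"z":200,"wx":0,"wy":0,"wz":0,"fingers":1},
    {"x":10,"y":70,"z":200,"wx":0,"wy":0,"wz":-10,"fingers":1},
    {"x":10,"y":110,"z":200,"wx":0,"wy":0,"wz":-20,"fingers":1},
    {"x":10,"y":150,"z":200,"wx":0,"wy":0,"wz":-30,"fingers":1},
    {"x":10,"y":180,"z":200,"wx":0,"wy":0,"wz":-40,"fingers":1},
    {"x":10,"y":210,"z":200,"wx":0,"wy":0,"wz":-50,"fingers":1},
    {"x":10,"y":220,"z":200,"wx":0,"wy":0,"wz":-60,"fingers":1},
    {"x":10,"y":220,"z":200,"wx":0,"wy":0,"wz":-60,"fingers":1},
    {"x":10,"y":220,"z":200,"wx":0,"wy":0,"wz":-60,"fingers":1}
  ]
}}

```text
time: 5.6
tool_pos: [0.5216, -0.1194, 0.2256]
tcp_rot: [-1.807, 0.673, 1.809]
wrist_force: [0.8, -0.3, -0.4]
width: 0.303
```

```bash
python3 - <<'E'
from h import *
d=cap('wrist','w5');s=monitor.read_state();print(s['time'],s['tool_pos'],s['wrist_force'],s['width'],s['q'].round(2)); print(proj(d,s['tool_pos']-[[0,0,-.001],[0,0,.003]]))
print(cv2.Rodrigues(s['tcp_rot'])[0].round(3).tolist())
E
```

```text
5.65 [ 0.52168568 -0.11958005  0.22571864] [-0.34130727 -0.50605532 -1.21809634] 0.30451177487415076 [-0.27  0.02  1.93 -0.    1.19  2.01]
[[256.47669713 260.2328266 ]
 [256.47037032 255.82759719]]
[[-0.001, -0.654, -0.756], [-0.0, -0.756, 0.654], [-1.0, 0.001, 0.001]]
```

View pics/w5.png

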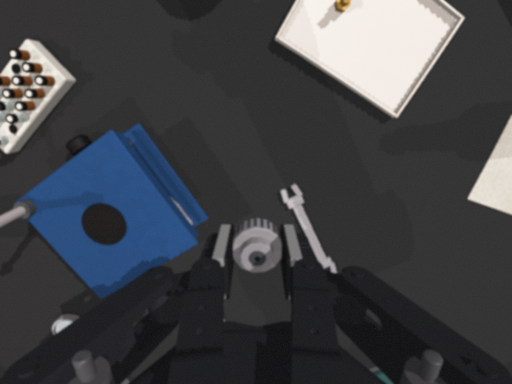

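The nut is held upright with the hole at (257,258). The pad's ellipse is at (104,224) and the jack's rod is at the left edge. Next I'll measure the pad from all three views.

```bash
python3 - <<'E'
from h import *
s=monitor.read_state();w=ld('w5')
print('nut off mm',((plane(w,[[257.5,258]],s['tool_pos'][2]-.0037)-s['tool_pos'])*1e3).round(1))
res={}
for n,box in(('w5',(75,195,135,255)),('top0',(230,165,262,197)),('scene0',(225,185,270,212))):
    d=ld(n);x0,y0,x1,y1=box;f=d['frame'].astype(int);m=((f[...,2]<80)&(f[...,2]-f[...,0]<40)).astype(np.uint8)
    k=np.zeros_like(m);k[y0:y1,x0:x1]=m[y0:y1,x0:x1]
    c=max(cv2.findContours(k,0,1)[0],key=cv2.contourArea)
    C=cloud(d);mm=np.zeros_like(m);cv2.drawContours(mm,[c],-1,1,-1)
    z=np.median(C[cv2.erode(mm,np.ones((3,3)))>0][:,2])
    for zz in(z,.074,.078):
        P=plane(d,c[:,0].astype(float),zz);(cx,cy),r=cv2.minEnclosingCircle((P[:,:2]*1e3).astype(np.float32)[:,None]);print(n,zz.round(4),cx,cy,r, cv2.fitEllipse((P[:,:2]*1e3).astype(np.float32)[:,None]))
    e=cv2.fitEllipse(c);print(e)
d=ld('w5');C=cloud(d);f=d['frame'].astype(int);b=(f[...,2]-f[...,0]>60)&(C[...,2]>.06);print('plate z',np.median(C[b][:,2]),C[b][:,:2].min(0),C[b][:,:2].max(0))
E
```

```text
nut off mm [[-1.7  0.7 -3.7]]
w5 0.0741 589.549072265625 43.379417419433594 25.12305450439453 ((589.64013671875, 43.30992889404297), (48.31645202636719, 49.27336502075195), 5.358316421508789)Traceback (most recent call last):
  File "<stdin>", line 12, in <module>
AttributeError: 'float' object has no attribute 'round'
```

```bash
python3 - <<'E'
from h import *
for n,box in(('w5',(75,195,135,255)),('top0',(230,165,262,197)),('scene0',(240,185,270,207))):
    d=ld(n);x0,y0,x1,y1=box;f=d['frame'].astype(int);m=((f[...,2]<90)&(f[...,2]-f[...,0]<40)).astype(np.uint8)
    k=np.zeros_like(m);k[y0:y1,x0:x1]=m[y0:y1,x0:x1]
    c=max(cv2.findContours(k,0,1)[0],key=cv2.contourArea)
    C=cloud(d);mm=np.zeros_like(m);cv2.drawContours(mm,[c],-1,1,-1)
    print(n,np.median(C[cv2.erode(mm,np.ones((3,3)))>0][:,2]))
    for zz in(.074,.078):
        P=plane(d,c[:,0].astype(float),zz);print(zz,cv2.fitEllipse((P[:,:2]*1e3).astype(np.float32)[:,None]))
d=ld('w5');C=cloud(d);f=d['frame'].astype(int);b=(f[...,2]-f[...,0]>60)&(C[...,2]>.06);print('plate z',np.median(C[b][:,2]),np.percentile(C[b][:,:2],[.5,99.5],axis=0))
E
```

```text
w5 0.07407362803285078
0.074 ((589.6426391601562, 43.36773681640625), (48.32954406738281, 49.28670883178711), 5.358357906341553)
0.078 ((589.5059204101562, 40.22747039794922), (47.61878204345703, 48.56187057495117), 5.358342170715332)
top0 0.07515463404396694
0.074 ((591.3753051757812, 44.71785354614258), (41.037315368652344, 42.98905944824219), 18.780973434448242)
0.078 ((590.3894653320312, 44.72792434692383), (40.94327163696289, 42.89054870605469), 18.78121566772461)
scene0 0.07433760192515038
0.074 ((593.840576171875, 44.80927658081055), (41.33495330810547, 58.18167495727539), 104.69259643554688)
0.078 ((595.6644897460938, 46.88530349731445), (41.18791198730469, 57.97468185424805), 104.69259643554688)
plate z 0.07206756552827093 [[ 0.51059884 -0.04122984]
 [ 0.66635306  0.11954512]]
```

Call:
{"fn": "play_rows", "kwargs": {
  "deltas": [
    {"x":20,"y":40,"z":0,"wx":0,"wy":0,"wz":0,"fingers":1},
    {"x":40,"y":80,"z":0,"wx":0,"wy":0,"wz":0,"fingers":1},
    {"x":55,"y":120,"z":0,"wx":0,"wy":0,"wz":0,"fingers":1},
    {"x":65,"y":150,"z":-10,"wx":0,"wy":0,"wz":0,"fingers":1},
    {"x":70,"y":162.5,"z":-40,"wx":0,"wy":0,"wz":0,"fingers":1},
    {"x":70,"y":162.5,"z":-75,"wx":0,"wy":0,"wz":0,"fingers":1},
    {"x":70,"y":162.5,"z":-105,"wx":0,"wy":0,"wz":0,"fingers":1},
    {"x":70,"y":162.5,"z":-116,"wx":0,"wy":0,"wz":0,"fingers":1},
    {"x":70,"y":162.5,"z":-120,"wx":0,"wy":0,"wz":0,"fingers":1},
    {"x":70,"y":162.5,"z":-120,"wx":0,"wy":0,"wz":0,"fingers":1}
  ]
}}

```text
time: 6.9
tool_pos: [0.5928, 0.0432, 0.1073]
tcp_rot: [-1.807, 0.674, 1.804]
wrist_force: [-0.3, -0.0, -0.3]
width: 0.306
```

```bash
python3 - <<'E'
from h import *
d=cap('wrist','w6');cap('scene','s6');s=monitor.read_state();print(s['time'],s['tool_pos'],s['wrist_force'],s['width'],s['q'].round(2))
C=cloud(d); f=d['frame'].astype(int);b=(f[...,2]-f[...,0]>60)&(C[...,2]>.06)&(C[...,2]<.1);print('plate z',np.median(C[b][:,2]))
E
```

```text
7.0 [0.59308164 0.04331033 0.10778815] [-0.0127264  -0.30134342  0.03568726] 0.3047780399080033 [0.03 0.24 1.92 0.   0.98 2.32]
plate z 0.0723489800802469
```

View pics/w6.png

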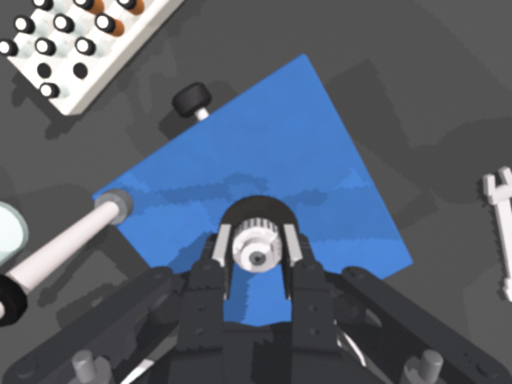

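The nut at (258,245) is above the pad, whose dark ellipse is centred at about (258,225). There are about 10 mm left to go, so I'll lower it gently.

Call:
{"fn": "play_rows", "kwargs": {
  "deltas": [
    {"x":-1,"y":0,"z":-4,"wx":0,"wy":0,"wz":0,"fingers":1},
    {"x":-1,"y":0,"z":-7,"wx":0,"wy":0,"wz":0,"fingers":1},
    {"x":-1,"y":0,"z":-8,"wx":0,"wy":0,"wz":0,"fingers":1},
    {"x":-1,"y":0,"z":-8.5,"wx":0,"wy":0,"wz":0,"fingers":1},
    {"x":-1,"y":0,"z":-8.5,"wx":0,"wy":0,"wz":0,"fingers":1}
  ]
}}

```text
time: 7.62
tool_pos: [0.591, 0.0435, 0.0982]
tcp_rot: [-1.806, 0.674, 1.806]
wrist_force: [-2.6, 0.4, 3.4]
width: 0.307
```

Call:
{"fn": "play_rows", "kwargs": {
  "deltas": [
    {"x":0,"y":0,"z":-0.5,"wx":0,"wy":0,"wz":0,"fingers":1},
    {"x":0,"y":0,"z":-0.7,"wx":0,"wy":0,"wz":0,"fingers":1},
    {"x":0,"y":0,"z":-0.7,"wx":0,"wy":0,"wz":0,"fingers":1}
  ]
}}

```text
time: 8.0
tool_pos: [0.591, 0.0435, 0.0981]
tcp_rot: [-1.806, 0.674, 1.806]
wrist_force: [-4.5, 0.0, 8.2]
width: 0.301
```

It is touching (8 N). I'll open part way, then go up.

Call:
{"fn": "play_rows", "kwargs": {
  "deltas": [
    {"x":0,"y":0,"z":0,"wx":0,"wy":0,"wz":0,"fingers":0.35},
    {"x":0,"y":0,"z":0,"wx":0,"wy":0,"wz":0,"fingers":0.2},
    {"x":0,"y":0,"z":0,"wx":0,"wy":0,"wz":0,"fingers":0},
    {"x":0,"y":0,"z":0,"wx":0,"wy":0,"wz":0,"fingers":-0.2},
    {"x":0,"y":0,"z":0,"wx":0,"wy":0,"wz":0,"fingers":-0.2},
    {"x":0,"y":0,"z":10,"wx":0,"wy":0,"wz":0,"fingers":-0.2},
    {"x":0,"y":0,"z":30,"wx":0,"wy":0,"wz":0,"fingers":-0.2},
    {"x":0,"y":0,"z":70,"wx":0,"wy":0,"wz":0,"fingers":-0.2},
    {"x":0,"y":0,"z":120,"wx":0,"wy":0,"wz":0,"fingers":-0.2},
    {"x":0,"y":0,"z":170,"wx":0,"wy":0,"wz":0,"fingers":-0.2},
    {"x":0,"y":0,"z":180,"wx":0,"wy":0,"wz":0,"fingers":-0.2},
    {"x":0,"y":0,"z":180,"wx":0,"wy":0,"wz":0,"fingers":-0.2}
  ]
}}

```text
time: 9.5
tool_pos: [0.5916, 0.0434, 0.2794]
tcp_rot: [-1.809, 0.673, 1.802]
wrist_force: [0.2, 1.1, -0.1]
width: 0.602
```

```bash
python3 - <<'E'
from h import *
d=cap('wrist','w7');cap('scene','s7');s=monitor.read_state();print(s['time'],s['tool_pos'],s['wrist_force'],s['width'],s['q'].round(2))
C=cloud(d); f=d['frame'].astype(int);b=(f[...,2]-f[...,0]>60)&(C[...,2]>.06)&(C[...,2]<.1);print('plate z',np.median(C[b][:,2]))
P=C[80:250,170:350].reshape(-1,3);r=np.hypot(P[:,0]-.59,P[:,1]-.043)<.04
for lo,hi in((.091,.1),(.082,.09)):
    q=P[r&(P[:,2]>lo)&(P[:,2]<hi)];print(len(q),q.mean(0).round(4),(q.min(0)+q.max(0))[:2]/2,q.max(0)-q.min(0))
k=((f[...,2]<90)&(f[...,2]-f[...,0]<40)).astype(np.uint8)
print('rod/ring',[ (x.round(4)) for x in [C[(C[...,2]>.15)&(C[...,0]>.62)&(C[...,2]<.2)].reshape(-1,3).mean(0)]])
E
```

```text
9.6 [0.59007582 0.04341265 0.27594811] [ 0.19420044 -0.29037802 -0.27744437] 0.5980583466097675 [0.03 0.1  1.76 0.   1.29 2.32]
plate z 0.07230552309300609
185 [0.5905 0.044  0.0943] [0.59016422 0.04442278] [0.01685626 0.01732391 0.00494751]
283 [0.5916 0.043  0.087 ] [0.58987462 0.04433328] [0.02856898 0.02867452 0.00737883]
rod/ring [array([0.6603, 0.0931, 0.1657])]
```

View pics/w7.png

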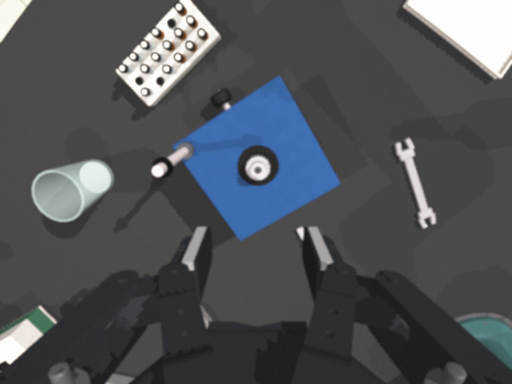

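View pics/s7.png

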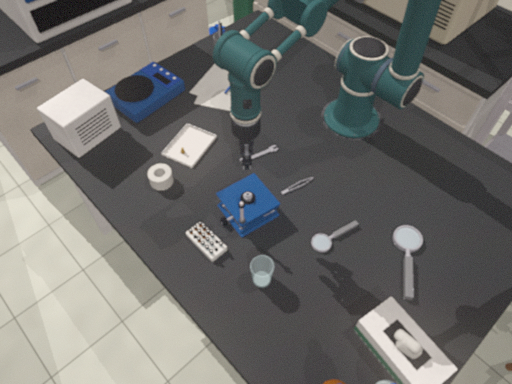

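The nut stands upright in the middle of the pad: nut (0.590,0.044), pad (0.590,0.0435), and the plate is still at z=0.0723. Next, the small loupe.

Call:
{"fn": "play_rows", "kwargs": {
  "deltas": [
    {"x":-20,"y":35,"z":0,"wx":0,"wy":0,"wz":4,"fingers":-0.2},
    {"x":-40,"y":70,"z":0,"wx":0,"wy":0,"wz":8,"fingers":-0.2},
    {"x":-60,"y":110,"z":0,"wx":0,"wy":0,"wz":12,"fingers":-0.2},
    {"x":-80,"y":150,"z":0,"wx":0,"wy":0,"wz":16,"fingers":-0.2},
    {"x":-100,"y":185,"z":0,"wx":0,"wy":0,"wz":20,"fingers":-0.2},
    {"x":-120,"y":220,"z":0,"wx":0,"wy":0,"wz":24,"fingers":-0.2},
    {"x":-140,"y":245,"z":0,"wx":0,"wy":0,"wz":28,"fingers":-0.2},
    {"x":-150,"y":265,"z":0,"wx":0,"wy":0,"wz":28,"fingers":-0.2},
    {"x":-150,"y":265,"z":0,"wx":0,"wy":0,"wz":28,"fingers":-0.2},
    {"x":-150,"y":265,"z":0,"wx":0,"wy":0,"wz":28,"fingers":-0.2}
  ]
}}

```text
time: 10.85
tool_pos: [0.4405, 0.3077, 0.2756]
tcp_rot: [-2.101, 0.241, 2.105]
wrist_force: [-0.4, -0.1, 0.4]
width: 0.597
```

```bash
python3 - <<'E'
from h import *
d=cap('wrist','w8');s=monitor.read_state();print(s['time'],s['tool_pos'],s['wrist_force'],s['width'],s['q'].round(2));print(cv2.Rodrigues(s['tcp_rot'])[0].round(3).tolist())
E
```

```text
10.9 [0.44085385 0.30756016 0.27597772] [-0.55699619  0.2327344   0.14335326] 0.595492206195991 [ 0.56 -0.01  1.87 -0.    1.28  2.36]
[[-0.001, -0.225, -0.974], [-0.001, -0.974, 0.225], [-1.0, 0.002, 0.001]]
```

View pics/w8.png

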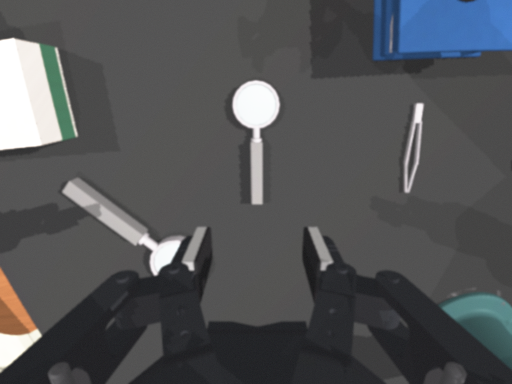

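The small loupe's lens is at (256,105) and its handle runs from (257,140) to (257,204), in line with the tool. The big loupe is at the left, from (100,210) to (165,255), clear of the jaws.

```bash
python3 - <<'E'
from h import *
d=ld('w8');g=cv2.cvtColor(d['frame'],6+1)
m=(g>95).astype(np.uint8);k=np.zeros_like(m);k[75:212,225:290]=m[75:212,225:290]
c=cv2.findContours(k,0,1)[0];print([cv2.boundingRect(x) for x in c if cv2.contourArea(x)>20])
pts=np.vstack([x[:,0] for x in c if cv2.contourArea(x)>20]).astype(float)
L=pts[pts[:,1]<126];H=pts[(pts[:,1]>143)]
for zl,zh in((.009,.012),):
    e=cv2.fitEllipse((plane(d,L,zl)[:,:2]*1e3).astype(np.float32)[:,None]);print('lens',e)
    P=plane(d,H,.016)[:,:2]*1e3;r=cv2.minAreaRect(P.astype(np.float32)[:,None]);print('handle',r,cv2.boxPoints(r))
lc=np.array(e[0]);hc=np.array(r[0]);v=lc-hc;print('dist',np.linalg.norm(v),'ang',np.degrees(np.arctan2(v[1],v[0])))
C=cloud(d);mm=k>0;print('z',np.median(C[150:200,254:260,2]),np.median(C[98:112,250:262,2]))
hp=np.argwhere(mm[150:200])
E
```

```text
[(232, 79, 49, 127)]
lens ((504.9468688964844, 293.308349609375), (64.37598419189453, 64.41471099853516), 119.17414855957031)
handle ((410.2429504394531, 314.1175537109375), (18.593603134155273, 89.99918365478516), 77.41900634765625) [[364.29883 314.84576]
 [452.13702 295.2422 ]
 [456.18707 313.38934]
 [368.34888 332.99292]]
dist 96.96316386368851 ang -12.392611275666415
z 0.015814399338811486 0.011509199813807991
```

Call:
{"fn": "play_rows", "kwargs": {
  "deltas": [
    {"x":-4,"y":1,"z":-50,"wx":0,"wy":0,"wz":0.5,"fingers":-0.2},
    {"x":-4,"y":1,"z":-110,"wx":0,"wy":0,"wz":0.5,"fingers":-0.2},
    {"x":-4,"y":1,"z":-165,"wx":0,"wy":0,"wz":0.5,"fingers":-0.2},
    {"x":-4,"y":1,"z":-210,"wx":0,"wy":0,"wz":0.5,"fingers":-0.2},
    {"x":-4,"y":1,"z":-235,"wx":0,"wy":0,"wz":0.5,"fingers":-0.2},
    {"x":-4,"y":1,"z":-245,"wx":0,"wy":0,"wz":0.5,"fingers":-0.2},
    {"x":-4,"y":1,"z":-245,"wx":0,"wy":0,"wz":0.5,"fingers":-0.2},
    {"x":-4,"y":1,"z":-245,"wx":0,"wy":0,"wz":0.5,"fingers":-0.2}
  ]
}}

```text
time: 11.9
tool_pos: [0.4382, 0.31, 0.0335]
tcp_rot: [-2.108, 0.228, 2.103]
wrist_force: [0.4, -0.1, 0.0]
width: 0.602
```

```bash
python3 - <<'E'
from h import *
d=cap('wrist','w9');s=monitor.read_state();print(s['time'],s['tool_pos'],s['wrist_force'],s['width'])
print(proj(d,[list(s['tool_pos'][:2])+[.016],[.5049,.2933,.011]]))
E
```

```text
11.95 [0.43826336 0.31011028 0.03369682] [0.16325471 0.76725891 0.40166791] 0.6014197256227799
[[256.38853764 241.64756556]
 [260.31402107 114.46721681]]
```

View pics/w9.png

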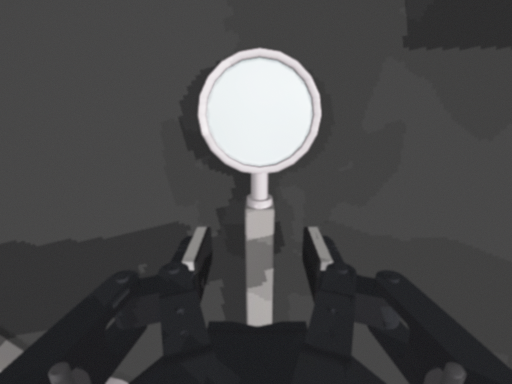

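The handle is centred at column 260, about 1.5 mm to the right of the jaw centre at 256. I'll shift, lower and close.

Call:
{"fn": "play_rows", "kwargs": {
  "deltas": [
    {"x":0,"y":-1.5,"z":-4,"wx":0,"wy":0,"wz":0,"fingers":-0.2},
    {"x":0,"y":-1.5,"z":-7,"wx":0,"wy":0,"wz":0,"fingers":0},
    {"x":0,"y":-1.5,"z":-7,"wx":0,"wy":0,"wz":0,"fingers":0.3},
    {"x":0,"y":-1.5,"z":-7,"wx":0,"wy":0,"wz":0,"fingers":0.5},
    {"x":0,"y":-1.5,"z":-7,"wx":0,"wy":0,"wz":0,"fingers":0.7},
    {"x":0,"y":-1.5,"z":-7,"wx":0,"wy":0,"wz":0,"fingers":1},
    {"x":0,"y":-1.5,"z":-7,"wx":0,"wy":0,"wz":0,"fingers":1},
    {"x":0,"y":-1.5,"z":-7,"wx":0,"wy":0,"wz":0,"fingers":1}
  ],
  "grip_force": 50
}}

```text
time: 12.95
tool_pos: [0.4371, 0.3081, 0.0253]
tcp_rot: [-2.107, 0.229, 2.106]
wrist_force: [-0.0, -0.4, 2.8]
width: 0.173
```

```bash
python3 - <<'E'
from h import *
d=cap('wrist','w10');s=monitor.read_state();print(s['time'],s['tool_pos'],s['wrist_force'],s['width'])
g=cv2.cvtColor(d['frame'],7);m=(g>110).astype(np.uint8);k=np.zeros_like(m);k[30:172,180:340]=m[30:172,180:340]
c=max(cv2.findContours(k,0,1)[0],key=cv2.contourArea)[:,0].astype(float);print(c.min(0),c.max(0))
P=plane(d,c[c[:,1]<160],.009)[:,:2]*1e3;e=cv2.fitEllipse(P.astype(np.float32)[:,None]);print(e)
T=np.array(s['tool_pos'][:2])*1e3;print('lens-tcp',np.array(e[0])-T)
E
```

```text
13.0 [0.4371084  0.30810039 0.02528423] [-0.40520535  0.50956553  3.0859365 ] 0.17395405932936162
[191.  42.] [322. 171.]
((505.0962829589844, 292.9332580566406), (62.444393157958984, 62.574703216552734), 2.9761979579925537)
lens-tcp [ 67.98788223 -15.16713477]
```

View pics/w10.png

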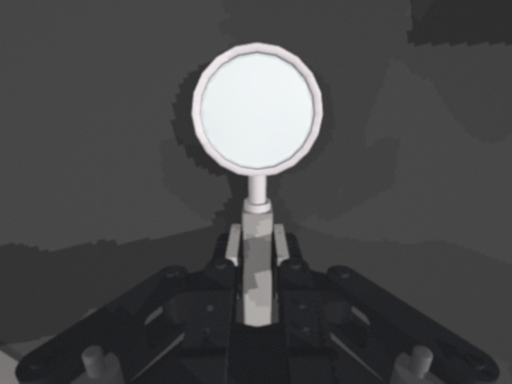

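The loupe is gripped, with the lens 68 mm ahead along x and -15 mm in y from the TCP. I'll lift it high, carry it over and view it.

Call:
{"fn": "play_rows", "kwargs": {
  "deltas": [
    {"x":0,"y":0,"z":10,"wx":0,"wy":0,"wz":0,"fingers":1},
    {"x":0,"y":0,"z":35,"wx":0,"wy":0,"wz":0,"fingers":1},
    {"x":0,"y":0,"z":70,"wx":0,"wy":0,"wz":0,"fingers":1},
    {"x":0,"y":0,"z":110,"wx":0,"wy":0,"wz":0,"fingers":1},
    {"x":0,"y":0,"z":150,"wx":0,"wy":0,"wz":0,"fingers":1},
    {"x":0,"y":0,"z":185,"wx":0,"wy":0,"wz":0,"fingers":1},
    {"x":5,"y":-20,"z":200,"wx":0,"wy":0,"wz":0,"fingers":1},
    {"x":15,"y":-45,"z":200,"wx":0,"wy":0,"wz":0,"fingers":1},
    {"x":25,"y":-75,"z":200,"wx":0,"wy":0,"wz":0,"fingers":1},
    {"x":35,"y":-105,"z":200,"wx":0,"wy":0,"wz":0,"fingers":1},
    {"x":45,"y":-135,"z":200,"wx":0,"wy":0,"wz":0,"fingers":1},
    {"x":55,"y":-165,"z":200,"wx":0,"wy":0,"wz":0,"fingers":1},
    {"x":65,"y":-195,"z":200,"wx":0,"wy":0,"wz":0,"fingers":1},
    {"x":75,"y":-220,"z":200,"wx":0,"wy":0,"wz":0,"fingers":1},
    {"x":82,"y":-240,"z":200,"wx":0,"wy":0,"wz":0,"fingers":1},
    {"x":85,"y":-249,"z":200,"wx":0,"wy":0,"wz":0,"fingers":1},
    {"x":85,"y":-249,"z":195,"wx":0,"wy":0,"wz":0,"fingers":1},
    {"x":85,"y":-249,"z":190,"wx":0,"wy":0,"wz":0,"fingers":1},
    {"x":85,"y":-249,"z":190,"wx":0,"wy":0,"wz":0,"fingers":1}
  ]
}}

```text
time: 15.38
tool_pos: [0.5211, 0.0596, 0.2141]
tcp_rot: [-2.105, 0.229, 2.109]
wrist_force: [-0.4, 0.5, -1.1]
width: 0.17
```

```bash
python3 - <<'E'
from h import *
d=cap('wrist','w11');cap('scene','s11');s=monitor.read_state();print(s['time'],s['tool_pos'],s['wrist_force'],s['width'],s['q'].round(2));print(cv2.Rodrigues(s['tcp_rot'])[0].round(4).tolist())
E
```

```text
15.475 [0.52165666 0.05950959 0.21486531] [-1.5602529  -0.44495934 -1.5096645 ] 0.17021582039696112 [0.07 0.01 1.97 0.   1.17 1.85]
[[-0.0004, -0.2146, -0.9767], [0.0, -0.9767, 0.2146], [-1.0, 0.0001, 0.0004]]
```

View pics/w11.png

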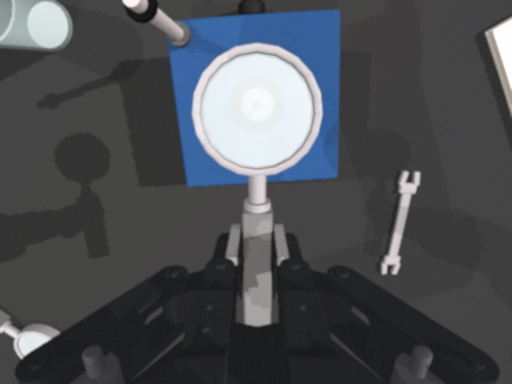

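View pics/s11.png

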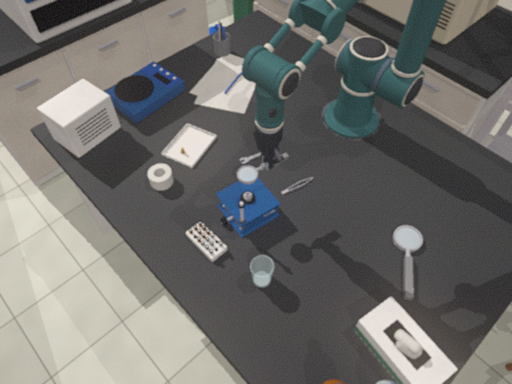

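The loupe sits in the hand as it did on the bench (rim again at 191..322, 42..171), and the nut shows through the lens at (258,103). I'll check level and height from depth before lowering.

```bash
python3 - <<'E'
from h import *
def lev(tag,z0):
    d=ld(tag);C=cloud(d);g=cv2.cvtColor(d['frame'],7);k=np.zeros_like(g);k[40:172,185:330]=1
    P=C[(k>0)].reshape(-1,3);P=P[(P[:,2]>z0-.006)&(P[:,2]<z0+.008)]
    A=np.c_[P[:,:2]-P[:,:2].mean(0),np.ones(len(P))]
    for _ in range(3):
        x=np.linalg.lstsq(A,P[:,2],rcond=None)[0];r=abs(A@x-P[:,2]);P=P[r<.002];A=A[r<.002]
    print(tag,len(P),'slopes deg',np.degrees(x[:2]).round(2),'z',x[2].round(4),'mid',(P.min(0)+P.max(0))/2,P.max(0)-P.min(0))
lev('w10',.012);lev('w11',.2149-.0193+.006)
# ring mark from w11: 
d=ld('w11');print(proj(d,[[.652,.106,.159],[.652,.1055,.173],[.652,.1055,.0721]]))
C=cloud(d);P=C[0:25,120:190].reshape(-1,3);P=P[P[:,2]>.1];print(P.max(0),len(P))
f=ld('s7');print(proj(f,[[.652,.1055,.159],[.652,.1055,.173]]))
cv2.imwrite('pics/c5.png',cv2.resize(f['frame'][175:235,215:285,::-1],None,fx=8,fy=8,interpolation=cv2.INTER_CUBIC))
E
```

```text
w10 12104 slopes deg [ 0.13 -0.16] z 0.0107 mid [0.50566333 0.29280237 0.01069498] [0.06089787 0.06127383 0.00408593]
w11 12192 slopes deg [ 0.02 -0.1 ] z 0.1994 mid [0.58958814 0.04439331 0.19935625] [0.06053857 0.06153844 0.00398711]
[[128.68127661  24.8548879 ]
 [118.18812971  18.49215864]
 [172.47402324  48.24376268]]
[0.66245056 0.10494864 0.33446985] 868
[[245.68508588 205.5018048 ]
 [245.61054378 202.81002024]]
```

View pics/c5.png

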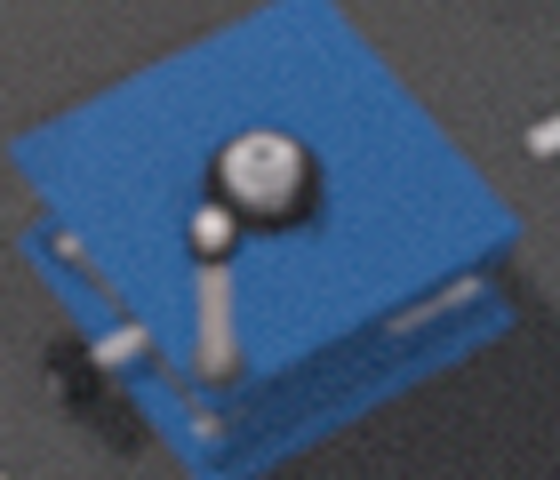

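Call:
{"fn": "play_rows", "kwargs": {
  "deltas": [
    {"x":0.4,"y":0,"z":-8,"wx":0,"wy":0,"wz":0,"fingers":1},
    {"x":0.4,"y":0,"z":-18,"wx":0,"wy":0,"wz":0,"fingers":1},
    {"x":0.4,"y":0,"z":-27,"wx":0,"wy":0,"wz":0,"fingers":1},
    {"x":0.4,"y":0,"z":-33,"wx":0,"wy":0,"wz":0,"fingers":1},
    {"x":0.4,"y":0,"z":-36,"wx":0,"wy":0,"wz":0,"fingers":1},
    {"x":0.4,"y":0,"z":-36,"wx":0,"wy":0,"wz":0,"fingers":1},
    {"x":0.4,"y":0,"z":-36,"wx":0,"wy":0,"wz":0,"fingers":1},
    {"x":0.4,"y":0,"z":-36,"wx":0,"wy":0,"wz":0,"fingers":1},
    {"x":0.4,"y":0,"z":-36,"wx":0,"wy":0,"wz":0,"fingers":1}
  ]
}}

```text
time: 16.6
tool_pos: [0.5225, 0.0589, 0.1794]
tcp_rot: [-2.107, 0.23, 2.106]
wrist_force: [0.5, 0.1, -1.0]
width: 0.171
```

```bash
python3 - <<'E'
from h import *
d=cap('wrist','w12');sc=cap('scene','s12');tp=cap('top','t12');s=monitor.read_state();print(s['time'],s['tool_pos'],s['wrist_force'],s['width'],np.abs(s['joint_vel']).max());print('lens z',s['tool_pos'][2]-.0193)
C=cloud(d);P=C[40:172,185:330].reshape(-1,3);P=P[(P[:,2]>.155)&(P[:,2]<.175)]
A=np.c_[P[:,:2]-P[:,:2].mean(0),np.ones(len(P))]
for _ in range(3):
    x=np.linalg.lstsq(A,P[:,2],rcond=None)[0];r=abs(A@x-P[:,2]);P=P[r<.002];A=A[r<.002]
print(np.degrees(x[:2]),x[2],(P.min(0)+P.max(0))/2)
f=d['frame'].astype(int);b=(f[...,2]-f[...,0]>60)&(C[...,2]>.06)&(C[...,2]<.1);print('plate z',np.median(C[b][:,2]))
# ring height: scene-view depth on dark ring / rod top
for n,q in(('s',sc),):
    Q=cloud(q);r=(np.hypot(Q[...,0]-.652,Q[...,1]-.106)<.012)&(Q[...,2]>.14)&(Q[...,2]<.19);v=np.argwhere(r);print(n,len(v),np.sort(Q[r][:,2])[-6:] if len(v) else'')
r=(np.hypot(C[...,0]-.652,C[...,1]-.106)<.014)&(C[...,2]>.13)&(C[...,2]<.19);f=d['frame'];dk=r&(f.max(2)<80)
print('ring dark z',np.percentile(C[dk][:,2],[5,50,95]) if dk.any() else None)
cv2.imwrite('pics/c6.png',np.hstack([cv2.resize(q['frame'][a:a+70,c:c+70,::-1],(400,400),interpolation=cv2.INTER_CUBIC) for q,a,c in((sc,150,215),(tp,145,210))]))
E
```

```text
16.75 [0.52238629 0.05895017 0.17918087] [ 0.51742851  0.73265565 -0.83202311] 0.17022230213499462 0.0011038101965572156
lens z 0.15988086659705214
[ 0.1087926  -0.07950298] 0.16481576516185803 [0.59095193 0.04387178 0.16476725]
plate z 0.07236917068442583
s 13 [0.16300466 0.16322835 0.16346922 0.17105813 0.17188456 0.17615104]
ring dark z [0.15869534 0.16148389 0.16293168]
```

View pics/w12.png

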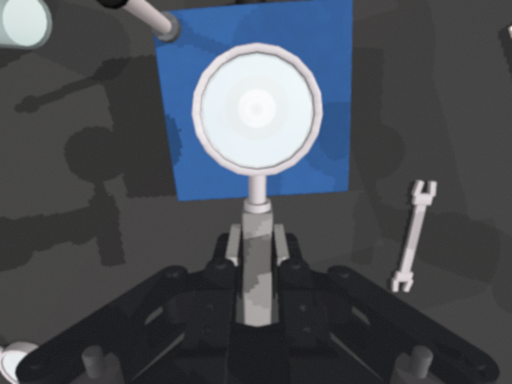

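View pics/c6.png

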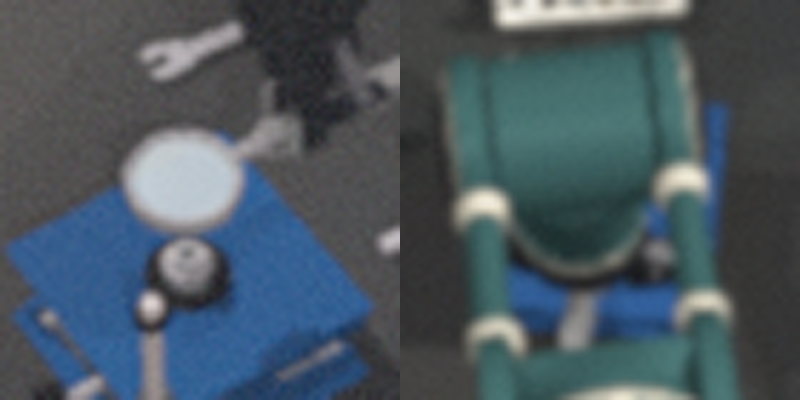

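The lens sits 0.6 mm or less from the nut's axis, about 0.5 mm from focal height, level within about 0.15°, and still. I'm handing in.

```bash
python3 -c "
from workcell import finish_job;print(finish_job())"
```

```text
the job is handed in; nothing more can be done
None
```

The septum nut is on the pad and released. I handed the job in at about 17 s, with the arm still holding the small loupe over the nut.

**Nut:** It stands upright, hole up, at about (0.590, 0.044). The pad's centre is about (0.590, 0.0435), so the nut is well inside the pad's edge. The plate read the same height before and after, z ≈ 0.0723.

**Loupe:** My last checks gave these figures:

| Check | Measured | Target |
|---|---|---|
| Lens centre (x, y) | (0.590–0.591, 0.044) | nut at (0.590, 0.044) |
| Lens height | 0.1599 m | 0.159–0.1593 m |
| Tilt | about 0.15° | level |
| Joint speeds | about 0.001 rad/s | still |

- **Contacts:** I saw no contact between the loupe and the nut or jack. The other things on the bench looked unmoved in the pictures.
- **Disagreements:** The two estimates of pad height differed by about 0.4 mm. The scene camera put the pad's centre about 4 mm off in x. I used the close wrist view for the pad's position, with a height target between the two estimates.
- **Ring mark:** The depth readings were sparse but fit a mid-height of about 0.159 m.
- **Not checked:** The top view couldn't confirm the centring, because the arm hid the lens.

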